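# Unlatch the sample box from the shaker and set it on the bench pad

### The job

The shaker run is over: release the draw latch that clamps the sample box to the shaker by lifting its wide lever up past centre until it stands open and the hook is clear, and only then lift the box out by its top handle, keeping it upright. Set it down (do not drop it) upright on the bench pad, around the middle, let go, and leave the latch open and the things around it where they are.

Things in the scene. Friction and masses are not known exactly. Their poses are not given: they have to be found in the camera images.
- shaker: low white bench shaker, fixed: housing 240 x 260 mm, platform top 75 mm over the bench. Origin on the bench under the middle of the sample box's place; z up, +x points from the latch to the box (roughly away from the robot). Housing and platform end at x = -115 mm; the lever overhangs that edge, nothing under it down to the bench. Corner angles 16 mm high locate the box, 3 mm clear of it
- pivot (a point): middle of the latch lever's hinge axis, which runs along the shaker's y; at x = -95 mm, y = 0, 110 mm over the bench in the shaker's frame, with the shaker's axes. Two bracket cheeks 76 mm apart overall stand beside it, up to 122 mm over the bench
- lever (a joint): angle (rad) of the steel latch lever. 0 = closed: level, pointing to the shaker's -x; grows as the tip is lifted; 1.57 upright, 1.75 open stop. A spring resists with 6 to 8 N at the tip when closed, falling to none at dead centre (0.8). Let go before that it snaps shut; past it the spring drives it to the open stop, where it stays. The hook clears the box's lug by then
- lever_tip (a point): middle of the lever's outer edge, 90 mm from its hinge, at mid thickness; axes turn with the lever (x from tip to hinge, z up when closed). The outer 36 mm are a flat paddle 104 mm wide, 6 mm thick, too wide to grip across, to be pushed up from underneath. From paddle to hinge run two narrow arms (58 mm over both) with a window between them for the hook
- hook_end (a point): free end of the steel hook (bail, 40 mm wide) carried by the lever, at its underside; when closed it lies 3.5 mm above the box's lug and overlaps it by 15 mm. As the lever opens it draws back to -x by about 35 mm
- sample_box: closed grey plastic sample box with white lid, 110 (x) x 150 (y) x 80 mm, loose, 0.4 to 0.75 kg. Origin at the centre of its underside, z up. On its -x face a steel lug stands out 18 mm, 44 mm wide, its top 55 mm above the underside, held down by the latch hook. Starts on the shaker, its axes along the shaker's
- box_grip (a point): centre of the box's handle bar, 114 mm above the box's underside: a bar along the box's x, 90 mm long, 16 mm wide (y) and 12 mm high, on a post at each end; 28 mm of free space under the bar, 70 mm between the posts
- pad: square blue absorbent bench pad, 220 x 220 mm, 4 mm thick, fixed flat on the bench beside the shaker (left or right); origin at the centre of its underside
- reagent_bottle: bystander: glass jar 76 mm across, 150 mm tall with a cap, origin at the centre of its underside
- tip_box: bystander: pipette tip box 80 x 120 x 64 mm, origin at the centre of its underside
- slide_boxes: bystander: stack of three slide boxes, 104 x 143 x 78 mm, origin at the centre of its underside
There are look-alikes about, which are no part of the job. What is meant by the sample_box is not black or yellow, and is the smaller of those in its own colour.

How it is judged:
By the outcome, as a careful person would: the job done as asked, in the order asked, and still so for the second after the job is handed in, with the robot touching nothing.
It also fails if it takes over 64 s, if anything falls off the work surface, if the arm or the gripper's body presses on something with over 40 N, if the wrist force passes 120 N, or if a joint passes its speed limit or range.

### The arm

A 6-joint arm with a two-finger parallel gripper is mounted at the origin on the work surface. World frame = base frame: x ahead of the robot, y to its left, z up, the work surface at z = 0. Lengths are in m, angles in rad, forces in N, time in s.
With the tool pointing down it reaches from about 0.425 to 0.95 m from the base axis. Payload 3.5 kg.
Tool frame: the origin (TCP) lies midway between the tips of the shut fingers; the grasp point (between the pads) lies 19 mm behind it (ctrl.pinch_z is the distance from the TCP to the grasp point, in m); z points along the fingers, y is the line along which they close (so a half turn about z gives the same grasp; the last joint's range is limited). The gripper opens to 85 mm and grips with 20 to 120 N. Pads are 22 mm wide; open, the fingers measure 114 mm over their backs; the gripper's body (76 mm by 85 mm) begins 54 mm behind the grasp point. The pads swing forward as they close: fully open they stand 13 mm farther back than shut.
Start: joints at [1.183, 0.286, 1.577, -0, 1.279, -0.15], TCP at [0.159, 0.656, 0.193] pointing down, gripper open.
Joint ranges: [-2.77, 2.77], [-0.9, 2.22], [0.21, 2.48], [-1.53, 4.67], [0.24, 2.81], [-2.84, 2.84]. Speed limits (rad/s): [2.79, 2.79, 3.14, 3.14, 3.14, 3.14].

### API

Orientations are given as a unit quaternion [x, y, z, w].
In Python, from plant import get_state, viewer, sign_off, ctrl gives the robot as it stands. The module is installed in compiled form; this text tells all that it offers.
- The arm moves only by the shell command python3 -m handwheel 'ROWS' [FORCE]. ROWS is JSON, a list that holds one entry, the list of rows, each a list of 5 numbers: the finger opening in m, from 0 to 0.0854, then the shift along the tool's x, y, z in m, then the turn about the tool's z in degrees. In form: [[[claw, x, y, z, spin], ...]]. A call has 1 to 12 rows; each row shifts and turns the commanded pose from where the row before left it, along the tool's axes as they then stand; what a row does not reach is not made up. A row lasts 1/12 s, in which the tool goes at most 41.7 mm and 7.16 degrees, less where a joint would pass 70% of its speed; a pose out of reach is approached as far as the arm can. A call is refused whole if a number of a shift passes 0.0417 or a number of a turn 7.16, either way. A call with a gripper value outside its range is refused whole. The fingers move at their own pace and stop on an object; FORCE is the grip in N (left out, the last holds). Time passes only in rows, so rows that do not move let the fingers close. It gives the time, the measured TCP pose, the force, the opening and the grip force at its end, in the units of the state.
- get_state(): the state, without advancing time (a new reading comes with each control period).
- viewer.read_camera(name): name is "side" or "top"; returns the picture (384x512x3 uint8, blue, green, red); there is no depth.
- viewer.camera_params(name): a dict with "fov_y" (degrees; the focal length in pixels is half the picture's height over the tangent of half this angle, whatever the lens; pixels are square), "cx", "cy" (the principal point, pixels), "xyz" and "attitude" of the camera in the world. Camera axes: x right, y up, looking along -z (the intrinsics and any distortion apply to the point x, -y, -z); pixel columns grow to the right and rows downward; lengths in m; the calibration is good to about 2 mm. A picture is of the moment at which its call begins. camera_params takes no time and is no camera call.
- sign_off(): hands the job in; it is judged then, once.
Trained networks look in the newest picture that a camera, given by its name, has taken for a name from the list of things; names that differ only in an ending like _2 or _b are one class to them, and where a whole thing is asked for, a point or a joint stands for the part that bears it (a point fixed in the world has none). Each returns a list of dicts, best first, with "confidence" (0 to 1); they miss things now and then, are a little off and sometimes report something else, mostly with a low value. They report only what shows in the picture. A call takes as long as a camera call. They do not tell look-alikes from the thing itself.
- viewer.look_for(camera, name): "extent" ([left, top, width, height] as shares, 0 to 1, of the picture: columns of its width, rows of its height, round what is visible of it).
- viewer.outline_of(camera, name): "mask" (384x512 bool, what is visible of it) and "extent" ([left, top, width, height] as shares, 0 to 1, of the picture: columns of its width, rows of its height, round what is visible of it).
- viewer.pinpoint(camera, name): "xy" ([column, row] as shares, 0 to 1, of the picture: columns of its width, rows of its height: a listed point, or the origin of a listed thing).
The state is a dict: "time": time; "qpos": joint angles; "dq": joint speeds; "joint_efforts": joint torques, N m; "eef_pos": TCP position; "tcp_rot": TCP orientation; "contact_force": force on the tool from outside, world axes, zero at the start; "wrist_torque": the same for the moment, N m; "opening": opening from 0.0 (shut) to 1.0 (fully open); "finger_force": force on a finger pad.
Only numpy, scipy, OpenCV 4.12 (cv2) and the standard library are available. Lean on these libraries where they do the work, as an engineer would, in place of code of your own. Each camera call takes 0.05 s, during which the arm holds its last target. There are 200 camera calls.

## Working session

There is one attempt and no reset: what is moved stays moved. The work goes in short steps, Python scripts to look and compute and a shell command to move; the robot and the scene stay as the last step left them, time stands still between calls to the robot, and variables do not carry over. Pictures are saved under pics/ and viewed, at most 12 in all, crops included, and the job is handed in when it is done.

```bash
mkdir -p pics; cat > h.py <<'E'
import numpy as np, cv2
from scipy.spatial.transform import Rotation as R
from plant import get_state, viewer, ctrl
def cam(n):
    p=viewer.camera_params(n); return p
def ray(n,u,v):
    p=cam(n); f=192/np.tan(np.radians(p['fov_y'])/2)
    d=np.array([(u-p['cx'])/f,-(v-p['cy'])/f,-1.]); return np.array(p['xyz']),R.from_quat(p['attitude']).apply(d)
def onz(n,u,v,z):
    o,d=ray(n,u,v); return o+d*(z-o[2])/d[2]
def proj(n,P):
    p=cam(n); f=192/np.tan(np.radians(p['fov_y'])/2)
    q=R.from_quat(p['attitude']).inv().apply(np.array(P)-np.array(p['xyz']))
    return np.array([p['cx']+f*q[...,0]/-q[...,2],p['cy']-f*q[...,1]/-q[...,2]]).T
E
python3 - <<'E'
from h import *
ims=[]
for n in("side","top"):
    print(n,cam(n)); im=viewer.read_camera(n); cv2.imwrite(f'pics/{n}0.png',im)
    for t in("sample_box","box_grip","pivot","lever_tip","hook_end","pad","shaker","reagent_bottle","tip_box","slide_boxes"):
        r=viewer.pinpoint(n,t); print(n,t,[(round(d['confidence'],2),round(d['xy'][0]*512),round(d['xy'][1]*384)) for d in r[:4]])
E
```

```text
side {'fov_y': 45.902917402484036, 'cx': 259.9160060642625, 'cy': 192.36857164433167, 'xyz': array([0.33887939, 1.53539832, 1.45903609]), 'attitude': array([-0.02460876,  0.40353544,  0.91200525, -0.06928188])}
side sample_box [(0.95, 320, 278), (0.9, 261, 339), (0.84, 247, 225), (0.8, 298, 199)]
side box_grip [(0.9, 259, 308), (0.7, 303, 184), (0.69, 243, 203), (0.62, 325, 252)]
side pivot [(0.85, 265, 224)]
side lever_tip [(0.84, 290, 226)]
side hook_end [(0.5, 255, 217)]
side pad [(0.62, 245, 201), (0.56, 249, 173), (0.17, 266, 141)]
side shaker [(0.82, 246, 234)]
side reagent_bottle [(0.88, 200, 196)]
side tip_box [(0.78, 268, 145)]
side slide_boxes [(0.86, 231, 277)]
top {'fov_y': 51.97433766179279, 'cx': 250.92621640155824, 'cy': 191.46650397121584, 'xyz': array([0.28590394, 0.09549479, 1.38262879]), 'attitude': array([-0.07243468,  0.07667437,  0.71996962, -0.68594315])}
top sample_box [(0.9, 166, 295), (0.82, 286, 251), (0.7, 78, 237), (0.57, 209, 192)]
top box_grip [(0.96, 290, 246), (0.89, 57, 232), (0.79, 204, 182), (0.63, 151, 294)]
top pivot [(0.9, 203, 216), (0.27, 211, 194)]
top lever_tip [(0.85, 201, 245)]
top hook_end [(0.51, 204, 202)]
top pad [(0.75, 321, 180)]
top shaker [(0.69, 210, 191)]
top reagent_bottle [(0.72, 263, 126)]
top tip_box [(0.81, 402, 184)]
top slide_boxes [(0.85, 144, 190)]
```

View pics/side0.png

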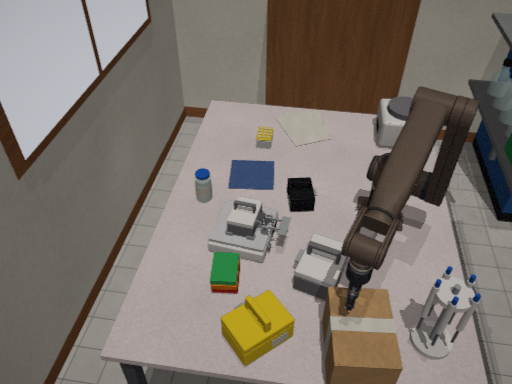

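View pics/top0.png

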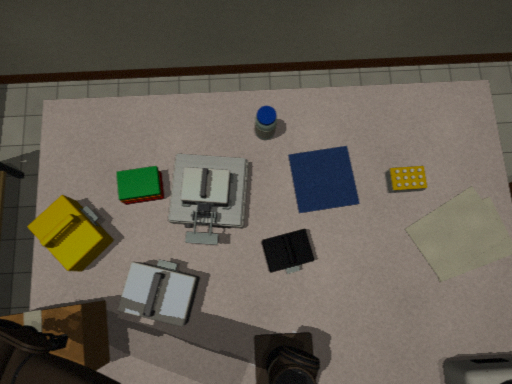

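The side picture shows four look-alikes: the large grey box (320,268), the yellow one (258,325), the black one (300,194) and the small grey one on the shaker (244,215). In the top picture these are at (160,292), (70,233), (288,250) and (206,186). I choose the smaller grey one, which is latched on the shaker. The pad is at top (323,179).

```bash
python3 - <<'E'
from h import *
def tri(a,b):
    o1,d1=ray('top',*a);o2,d2=ray('side',*b)
    s=np.linalg.lstsq(np.c_[d1,-d2],o2-o1,rcond=None)[0]
    p,q=o1+s[0]*d1,o2+s[1]*d2; return (p+q)/2,np.linalg.norm(p-q)
for n,z in(('side',0),('top',0)):
  im=cv2.imread(f'pics/{n}0.png'); 
pp={}
for n in('top','side'):
  for t in("box_grip","pivot","lever_tip","hook_end","pad","shaker","reagent_bottle","tip_box","slide_boxes"):
    viewer.read_camera(n) if t=="box_grip" else 0
    pp[n,t]=[(d['xy'][0]*512,d['xy'][1]*384) for d in viewer.pinpoint(n,t)]
for t,i,j in(("box_grip",None,None),("pivot",0,0),("lever_tip",0,0),("hook_end",0,0),("shaker",0,0),("reagent_bottle",0,0),("tip_box",0,0),("slide_boxes",0,0)):
    A,B=pp['top',t],pp['side',t]
    if t=='box_grip':
        A=[a for a in A if np.hypot(a[0]-204,a[1]-182)<12];B=[b for b in B if np.hypot(b[0]-243,b[1]-203)<12]
    if A and B:
        P,e=tri(A[0],B[0]);print(t,P.round(4),round(e,4))
print('pad',[onz('top',*a,.0).round(4) for a in pp['top','pad']],[onz('side',*a,.0).round(4) for a in pp['side','pad']])
# pad outline
im=cv2.imread('pics/top0.png');h=cv2.cvtColor(im,cv2.COLOR_BGR2HSV)
m=cv2.inRange(h,(100,100,30),(125,255,255));m[:140]=0
c=max(cv2.findContours(m,0,2)[0],key=cv2.contourArea);r=cv2.boxPoints(cv2.minAreaRect(c))
print(np.array([onz('top',*p,.004) for p in r]).round(3))
T=cv2.resize(im[140:260,140:260],(480,480),interpolation=2)
S=cv2.resize(cv2.imread('pics/side0.png')[170:290,190:330],(560,480)[::1],interpolation=2)[:, :]
cv2.imwrite('pics/c1.png',np.hstack([cv2.resize(T,(380,380)),cv2.resize(S,(420,380))]))
E
```

```text
box_grip [0.5824 0.2281 0.1879] 0.0076
pivot [0.4848 0.2409 0.1043] 0.0167
lever_tip [0.3935 0.2466 0.1205] 0.0064
hook_end [0.5283 0.2328 0.1228] 0.0034
shaker [0.5794 0.2253 0.0104] 0.0117
reagent_bottle [0.8135 0.029  0.0221] 0.008
tip_box [ 0.5736 -0.4453  0.0337] 0.0195
slide_boxes [0.6035 0.475  0.0171] 0.0033
pad [array([ 0.6147, -0.1846,  0.    ]), array([0.6254, 0.2531, 0.    ])] [array([ 0.6208, -0.1673,  0.    ])]
[[ 0.712 -0.064  0.004]
 [ 0.743 -0.284  0.004]
 [ 0.521 -0.3    0.004]
 [ 0.492 -0.087  0.004]]
```

View pics/c1.png

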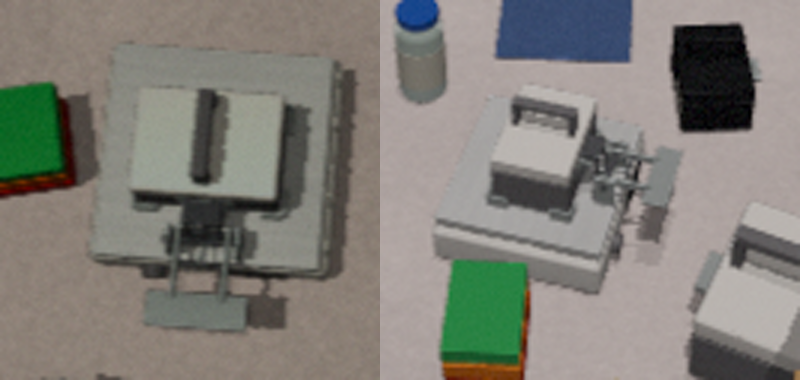

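The crop confirms it: a grey box with a white lid on the shaker, hooked by the latch. The paddle is at top (202,238) and there is a free window between the paddle and the hook. The tool stays vertical, so I will grip the paddle across its 36 mm depth, with one finger through the window, and swing it up. Next I fit the poses.

```bash
cat >> h.py <<'E'
def projd(n,P,k):
    p=cam(n); f=192/np.tan(np.radians(p['fov_y'])/2); c=np.array([p['cx'],p['cy']])
    q=proj(n,P)-c; r2=(q**2).sum(-1,keepdims=True)/f**2
    return c+q*(1+k*r2)
def undist(n,uv,k):
    p=cam(n); f=192/np.tan(np.radians(p['fov_y'])/2); c=np.array([p['cx'],p['cy']])
    d=np.array(uv)-c; q=d.copy()
    for _ in range(20): q=d/(1+k*(q**2).sum(-1,keepdims=True)/f**2)
    return c+q
def W(pose,L):
    L=np.atleast_2d(L); c,s=np.cos(pose[2]),np.sin(pose[2])
    return np.c_[pose[0]+c*L[:,0]-s*L[:,1],pose[1]+s*L[:,0]+c*L[:,1],L[:,2]]
E
python3 - <<'E'
from h import *
from scipy.optimize import least_squares
L={"box_grip":(0,0,.189),"pivot":(-.095,0,.11),"lever_tip":(-.185,0,.11),"hook_end":(-.058,0,.1335),"shaker":(0,0,0)}
obs=[]
for n in('top','side'):
  viewer.read_camera(n)
  for t in L:
    for d in viewer.pinpoint(n,t):
        uv=np.array(d['xy'])*[512,384]; g=proj(n,W([.58,.228,-.1],L[t]))[0]
        if np.linalg.norm(uv-g)<15: obs.append((n,L[t],uv,t));break
im=cv2.imread('pics/top0.png');h=cv2.cvtColor(im,cv2.COLOR_BGR2HSV)
m=cv2.inRange(h,(100,100,30),(125,255,255));m[:140]=0
c=max(cv2.findContours(m,0,2)[0],key=cv2.contourArea);r=cv2.boxPoints(cv2.minAreaRect(c))
ap=cv2.approxPolyDP(c,8,True)[:,0].astype(float);print('pad px',ap.tolist())
def f(x):
    e=[projd(n,W(x[:3],l),x[3+(n=='side')])[0]-uv for n,l,uv,t in obs]
    PC=projd('top',W(x[5:8],[(a*.11,b*.11,.004) for a,b in((-1,-1),(-1,1),(1,1),(1,-1))]),x[3])
    for p in PC: e.append(p-ap[np.argmin(((ap-p)**2).sum(1))])
    return np.r_[np.ravel(e),x[3:5]/.1]
s=least_squares(f,[.58,.228,-.1,0,0,.617,-.184,.1],loss='soft_l1',x_scale=[.01,.01,.05,.1,.1,.01,.01,.05])
print(s.x.round(4)); print([(o[0],o[3],np.round(v,1)) for o,v in zip(obs,s.fun[:-2].reshape(-1,2))], s.fun[-10:].round(1))
x=s.x
for n,px in(('top',(160,292)),('top',(144,185)),('top',(266,116)),('top',(288,250))):
    print(px,onz(n,*undist(n,px,x[3]),.09).round(3))
st=get_state();print(st['time'],st['opening'],st['eef_pos'],R.from_quat(st['tcp_rot']).as_matrix().round(3).tolist(),ctrl.pinch_z)
print('paddle centre',W(x[:3],(-.167,0,.11)))
E
```

```text
pad px [[345.0, 146.0], [289.0, 155.0], [299.0, 211.0], [358.0, 202.0]]
[ 0.5819  0.2331 -0.0632 -0.2127  0.0017  0.6189 -0.1843  0.1111]
[('top', 'box_grip', array([-1.2, -2.6])), ('top', 'pivot', array([0.8, 0.2])), ('top', 'lever_tip', array([-1.3, -0.5])), ('top', 'hook_end', array([0.7, 2.2])), ('top', 'shaker', array([-2.2,  1.5])), ('side', 'box_grip', array([ 0.6, -3.4])), ('side', 'pivot', array([ 1.4, -2.3])), ('side', 'hook_end', array([-2.2, -0.1])), ('side', 'shaker', array([-1.3, -0.4]))] [ 0.2  0.5  0.1  1.3 -1.  -1.2  0.6 -0.7 -2.1  0. ]
(160, 292) [0.242 0.394 0.09 ]
(144, 185) [0.603 0.445 0.09 ]
(266, 116) [0.832 0.015 0.09 ]
(288, 250) [ 0.361 -0.031  0.09 ]
2.7 0.9999633428596841 [0.1589735  0.65599174 0.19271863] [[-0.972, 0.236, 0.0], [0.236, 0.972, -0.0], [-0.0, -0.0, -1.0]] 0.0187
paddle centre [[0.41526258 0.24365368 0.11      ]]
```

```bash
python3 -m handwheel '[[[0.05,0,0,-0.01,6.75],[0.05,0,0,-0.01,6.75],[0.05,0,0,-0.01,6.75],[0.05,0,0,-0.01,6.75],[0.05,0,0,-0.01,6.75],[0.05,0,0,-0.01,6.75],[0.05,0,0,-0.01,6.75],[0.05,0,0,-0.01,6.75],[0.05,0,0,-0.01,6.75],[0.05,0,0,-0.01,6.75],[0.05,0,0,-0.01,6.75],[0.05,0,0,-0.01,6.75]]]' 40
python3 - <<'E'
from h import *
im=cv2.imread('pics/top0.png')
# refine yaw from handle bar + housing: use outline masks
k=-.2127
viewer.read_camera('top')
for t in('shaker','sample_box'):
  for d in viewer.outline_of('top',t):
    m=d['mask'].astype(np.uint8); c=cv2.findContours(m,0,2)[0]
    if not c: continue
    c=max(c,key=cv2.contourArea); r=cv2.minAreaRect(c)
    if abs(r[0][0]-207)<25 and abs(r[0][1]-192)<25:
      z=.075 if t=='shaker' else .155
      b=np.array([onz('top',*undist('top',p,k),z)[:2] for p in cv2.boxPoints(r)])
      e=np.roll(b,-1,0)-b; print(t,b.round(3).tolist(),(np.degrees(np.arctan2(e[:,1],e[:,0]))%90).round(1),np.hypot(*e.T).round(3))
st=get_state();print(st['time'],st['eef_pos'],R.from_quat(st['tcp_rot']).as_matrix().round(3).tolist())
E
```

```text
time: 3.7
eef_pos: [0.1589, 0.656, 0.3132]
tcp_rot: [0.737, 0.676, -0.0, -0.0]
contact_force: [0.1, 0.5, 0.0]
opening: 0.587
finger_force: 0.0
shaker [[0.411, 0.375], [0.718, 0.353], [0.686, 0.084], [0.383, 0.117]] [86.  83.1 83.7 83.9] [0.308 0.271 0.304 0.259]
sample_box [[0.524, 0.31], [0.643, 0.301], [0.624, 0.142], [0.506, 0.154]] [85.7 83.1 84.2 83.5] [0.12  0.16  0.119 0.157]
3.85 [0.15912103 0.65644174 0.31390105] [[0.078, 0.997, 0.001], [0.997, -0.078, 0.002], [0.002, 0.001, -1.0]]
```

```bash
python3 -m handwheel '[[[0.06,-0.0322,0.0241,0,1],[0.06,-0.0322,0.0241,0,0],[0.06,-0.0322,0.0241,0,0],[0.06,-0.0322,0.0241,0,0],[0.06,-0.0322,0.0241,0,0],[0.06,-0.0322,0.0241,0,0],[0.06,-0.0322,0.0241,0,0],[0.06,-0.0322,0.0241,0,0],[0.06,-0.0322,0.0241,0,0],[0.06,-0.0322,0.0241,0,0],[0.06,-0.0322,0.0241,0,0],[0.06,-0.0322,0.0241,0,0]]]'
python3 -m handwheel '[[[0.06,0,0,0.035,0],[0.06,0,0,0.035,0],[0.06,0,0,0.035,0],[0.06,0,0,0.035,0],[0.06,0,0,0.02,0],[0.06,0,0,0,0],[0.06,0,0,0,0]]]'
python3 - <<'E'
from h import *
st=get_state();print(st['time'],st['eef_pos'],R.from_quat(st['tcp_rot']).as_matrix().round(3).tolist())
o=[]
for n in('top','side'):
    im=viewer.read_camera(n); p=proj(n,st['eef_pos']).astype(int); print(n,p)
    o.append(cv2.resize(im[p[1]-45:p[1]+45,p[0]-45:p[0]+45],(400,400),interpolation=2))
    print([(round(d['confidence'],2),np.round(np.array(d['xy'])*[512,384],1)) for d in viewer.pinpoint(n,'lever_tip')])
cv2.imwrite('pics/c2.png',np.hstack(o))
E
```

```text
time: 4.85
eef_pos: [0.4097, 0.2416, 0.3118]
tcp_rot: [0.74, 0.673, -0.0, -0.0]
contact_force: [0.4, 1.0, -0.6]
opening: 0.705
finger_force: 0.0
time: 5.43
eef_pos: [0.4083, 0.2431, 0.1513]
tcp_rot: [0.74, 0.672, -0.002, -0.001]
contact_force: [-0.1, -0.4, 0.7]
opening: 0.701
finger_force: 0.0
5.4333 [0.4083446  0.24305539 0.15127193] [[0.096, 0.995, -0.003], [0.995, -0.096, -0.001], [-0.002, -0.003, -1.0]]
top [201 238]
[(0.44, array([202. , 242.5]))]
side [286 217]
[(0.58, array([286.4, 225.8]))]
```

View pics/c2.png

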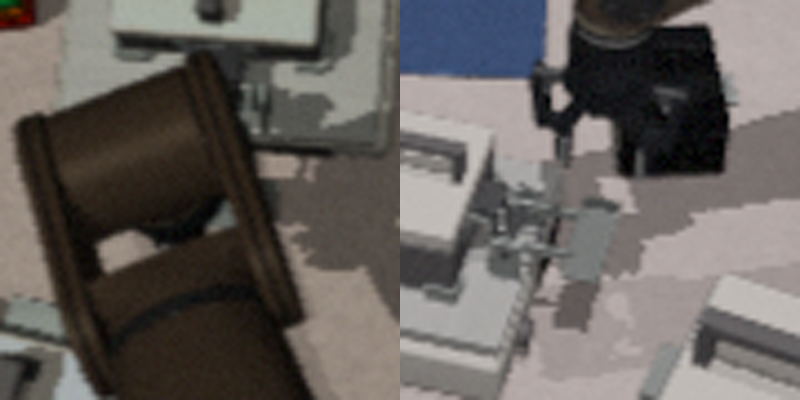

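```bash
python3 - <<'E'
from h import *
st=get_state();M=R.from_quat(st['tcp_rot']).as_matrix();t=st['eef_pos']
print('tips',[proj('side',t+M@np.array([0,s*.037,-.006])).round(1) for s in(1,-1)])
c=t.copy();c[2]=.11
print('paddle if under tool', proj('side',c), [proj('side',c+M@np.array([a*.052,b*.018,0])).round(1).tolist() for a,b in((-1,-1),(-1,1),(1,1),(1,-1))])
for d in viewer.outline_of('side','lever_tip')[:2]:
    m=d['mask'];ys,xs=np.where(m);print(d['confidence'],xs.min(),xs.max(),ys.min(),ys.max(),xs.mean(),ys.mean(),m.sum())
    
for a in(.05,.3): pass
J=[(proj('side',c+np.eye(3)[i]*.01)-proj('side',c)).round(2) for i in range(3)];print(J)
im=cv2.imread('pics/c2.png')
S=viewer.read_camera('side')[195:250,260:315]
cv2.imwrite('pics/c3.png',cv2.resize(S,(770,770)[:1]*2,interpolation=0)[:600])
E
```

```text
tips [array([276.6, 213.9]), array([294.5, 217.3])]
paddle if under tool [284.90452812 224.40247708] [[291.6, 216.5], [283.2, 214.9], [277.9, 232.6], [286.7, 234.3]]
0.71 258 288 214 234 276.8020833333333 223.015625 192
[array([-2.42, -0.28]), array([-0.26,  1.75]), array([ 0.12, -1.69])]
```

View pics/c3.png

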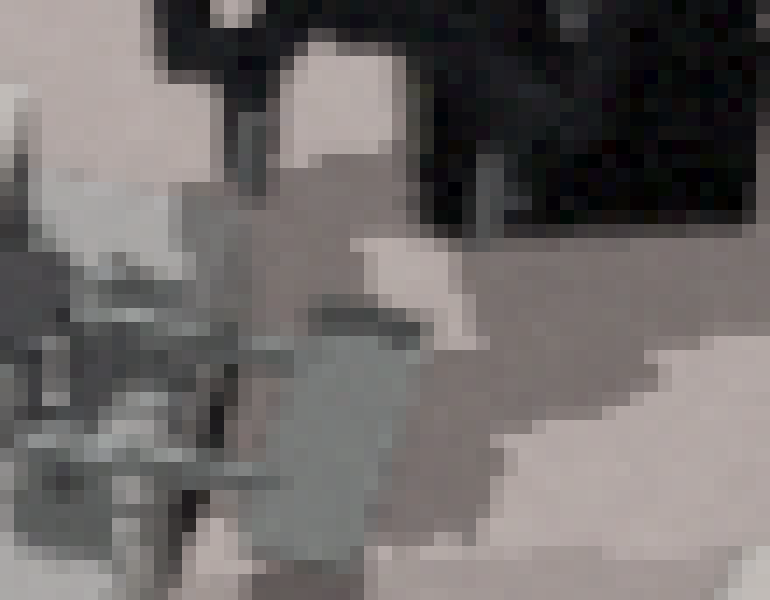

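The paddle's upper face in the side picture spans about (277–291, 216–234). The fingertips show at (278,209) and (295,212), a few pixels higher than predicted. I will check the lateral offset with the top picture and compare it with image differences.

```bash
python3 - <<'E'
from h import *
print('paddle from top',onz('top',201.9,237.9,.113),'corners',[onz('top',*p,.113).round(4).tolist() for p in((185.8,233),(218,232),(218,243.6),(186,243))])
print('same by side',onz('side',284.0,225.5,.113),[onz('side',*p,.113).round(4).tolist() for p in((282.1,216.4),(290.7,218.5),(286,234.3),(277.1,233))])
# box handle ends
c=lambda u,v:(140+u/3.167,140+v/3.167)
print('handle top',onz('top',*c(205,92),.195),onz('top',*c(202,180),.195))
d=lambda u,v:(190+(u-380)/3,170+v/3.167)
print('handle side',onz('side',*d(514,93),.195),onz('side',*d(577,104),.195))
a=cv2.imread('pics/side0.png').astype(int);b=viewer.read_camera('side').astype(int)
D=np.abs(a-b).max(2)[195:235,268:302]; Z=b[195:235,268:302].max(2)
for r in range(5,30): print(195+r,' '.join('%3d'%v if w>18 else '  .' for v,w in zip(Z[r],D[r])))
E
```

```text
paddle from top [0.41303778 0.24600502 0.113     ] corners [[0.4313, 0.2975, 0.113], [0.4295, 0.1937, 0.113], [0.3923, 0.1949, 0.113], [0.3992, 0.2973, 0.113]]
same by side [0.41386144 0.25368637 0.113     ] [[0.4273, 0.203, 0.113], [0.3907, 0.2095, 0.113], [0.4007, 0.3007, 0.113], [0.4368, 0.2993, 0.113]]
handle top [0.61880963 0.22266047 0.195     ] [0.53049565 0.22768299 0.195     ]
handle side [0.62345612 0.21765821 0.195     ] [0.53593848 0.22441914 0.195     ]
200   .   .   . 146  80  75  64  37  25  31  26  50 130   .   .   .   .   .   .   .   .   .   .   .  25   .   .  33  34  27  31   .   .   .
201   .   .   .   .   .   . 154  92  40  26  29  55 151   .   .   .   .   .   .   .   .   .   .   .  26   .   .   .  35  38  42  35   .  28
202   .   .   .   .   .   .   . 145  76  41  43  58 152   .   .   .   .   .   .   .   .   .   .   .   .   .   .   .  32  34  36  37  31   .
203   .   .   .   .   .   .   . 134  45  84  80  88   .   .   .   .   .   .   .   .   .   .   .   .   4   .   .   .   .   .  36   .   .   .
204   .   .   .   .   .   .   . 139  48  79  73  89   .   .   .   .  
[... 2170 characters left out ...]

220   .   .   .   .  85  86   .   .   .   .   .   .   .   .   .   .   .   .   .   .   .   . 130 120 119 121 119 122 121 121 120 123 123 123
221   .   .   .   .   .   . 103  86   .  94  99  92   .   .   .   .   .   .   .   .   .   . 118 123 121 120 121 120 120 120 120 120 122 120
222   .   .   .   .   .   .   .   .  58 102 122 122 118   .   .   .   .   .   .   .   . 120 120 122 120 122 121 120 120 119 120 122 121 121
223   .   .   .   .   .  97  89   .  62 108 119 110 114   .   .   .   .   .   .   .   . 122 122 120 123 123 123 120 122 122 121 121 121 123
224   .   .   .   .   .  99  76   .  80 113 119 114 116   .   .   .   .   .   .   .   . 120 127 125 123 123 122 122 119 121 129 130 132 134
```

```bash
python3 -m handwheel '[[[0.06,0.005,0.005,0.014,0],[0.06,0,0,0.014,0],[0.06,0,0,0,0],[0.06,0,0,0,0]]]'
python3 - <<'E'
from h import *
im=viewer.read_camera('side')[190:250,250:310]
t=viewer.read_camera('top')[200:260,170:230]
cv2.imwrite('pics/c4.png',np.hstack([cv2.resize(im,(500,500),interpolation=2),cv2.resize(t,(300,300),interpolation=2).repeat(1,0) if 0 else cv2.resize(t,(300,500),interpolation=2)]))
E
```

```text
time: 6.12
eef_pos: [0.4145, 0.2479, 0.1245]
tcp_rot: [0.741, 0.672, -0.001, -0.0]
contact_force: [-0.6, 0.5, 0.2]
opening: 0.702
finger_force: 0.0
```

View pics/c4.png

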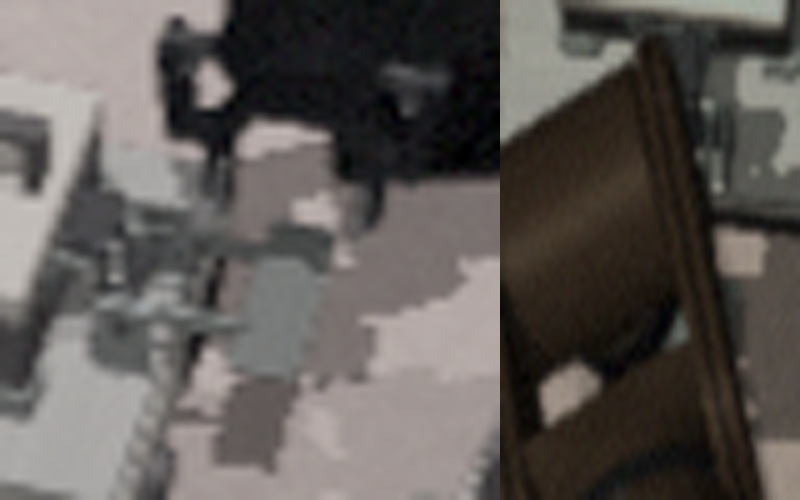

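The top picture is hidden by the arm. In the side crop the fingertips are at (276,215) and (293,218), which is ambiguous between height and y. I will shut the fingers above the paddle so that the tips equal the known TCP, then compare.

```bash
python3 -c "
from h import *
cv2.imwrite('pics/a.png',viewer.read_camera('side'))"
python3 -m handwheel '[[[0,0,0,-0.01,0],[0,0,0,0,0],[0,0,0,0,0],[0,0,0,0,0],[0,0,0,0,0],[0,0,0,0,0],[0,0,0,0,0],[0,0,0,0,0]]]'
python3 - <<'E'
from h import *
st=get_state();print(st['opening'],st['eef_pos']);M=R.from_quat(st['tcp_rot']).as_matrix();t=st['eef_pos']
print('pred tcp',proj('side',t),'body bottom corners',[proj('side',t+M@np.array([a*.038,b*.0425,-.073])).round(0).tolist() for a,b in((-1,-1),(-1,1),(1,1),(1,-1))])
im=viewer.read_camera('side')
cv2.imwrite('pics/c5.png',cv2.resize(im[150:250,230:330],(600,600),interpolation=2))
E
```

```text
time: 6.93
eef_pos: [0.4148, 0.2479, 0.1345]
tcp_rot: [0.741, 0.672, -0.0, -0.0]
contact_force: [-0.0, -0.6, -0.1]
opening: -0.002
finger_force: 0.0
-0.001764295144119518 [0.41483999 0.24794387 0.13452716]
pred tcp [284.15999488 220.80088863] body bottom corners [[297.0, 203.0], [277.0, 200.0], [272.0, 213.0], [294.0, 216.0]]
```

View pics/c5.png

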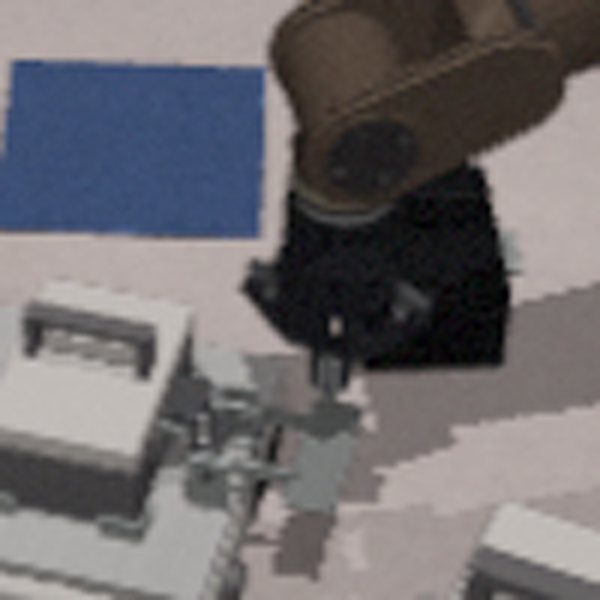

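The shut tip shows at about (284.5,216), against a predicted (284.2,220.8). I will check both cameras against fixed references: the robot base plate and the pad corners.

```bash
python3 - <<'E'
from h import *
print('base proj', proj('top',[0,0,.0]),proj('top',[0,0,.1]),proj('side',[0,0,0]),proj('side',[0,0,.1]))
print('pad side',[onz('side',*p,.004)[:2].round(3).tolist() for p in((232.2,160.3),(274.2,161.3),(273.7,189.5),(230,188))])
print('pad top',[onz('top',*p,.004)[:2].round(3).tolist() for p in((345,146),(289,155),(299,211),(358,202))])
a=cv2.imread('pics/side0.png')
s=cv2.resize(a[80:240,340:460],(450,600),interpolation=2)
t=cv2.resize(cv2.imread('pics/top0.png')[320:384,240:330],(350,249),interpolation=2)
t=np.vstack([t,cv2.resize(viewer.read_camera('top')[284:384,230:370],(350,351),interpolation=2)])
cv2.imwrite('pics/c6.png',np.hstack([s,t]))
E
```

```text
base proj [283.82957713 363.50261861] [286.55039972 370.66263909] [378.82875093 213.01445848] [383.06912363 196.99020086]
pad side [[0.734, -0.269], [0.519, -0.296], [0.494, -0.079], [0.704, -0.056]]
pad top [[0.735, -0.273], [0.711, -0.066], [0.502, -0.087], [0.525, -0.299]]
```

View pics/c6.png

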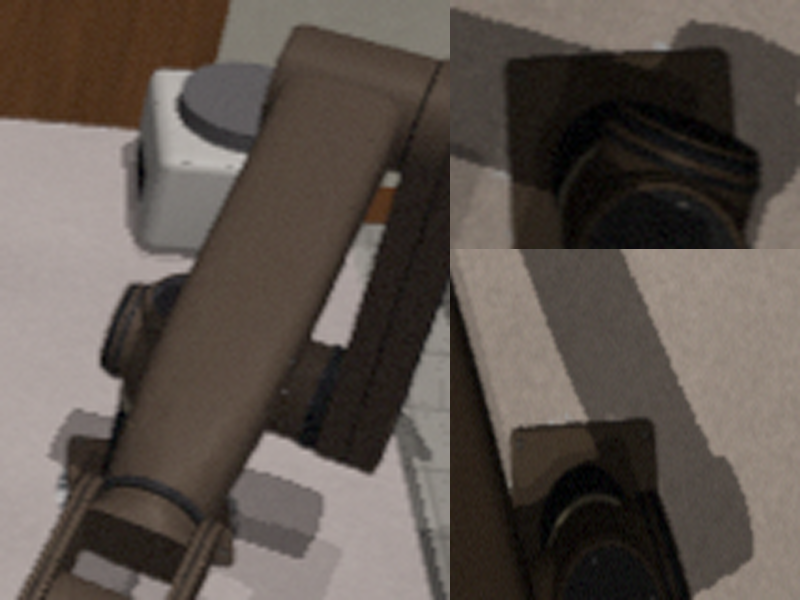

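The base plate and pad corners agree with the calibration in both cameras. What remains is whether the tip is off in z or in y, so I will touch the paddle gently from above with the shut fingers to find out.

```bash
python3 -m handwheel '[[[0,0,0,0.009,0],[0,0,0,0.008,0],[0,0,0,0,0],[0,0,0,0,0]]]' | tr '\n' ' '; for i in 1; do python3 -m handwheel '[[[0,0,0,0.002,0],[0,0,0,0.001,0],[0,0,0,0,0]]]'| tr '\n' ' '; done; python3 -m handwheel '[[[0,0,0,0.002,0],[0,0,0,0.001,0],[0,0,0,0,0]]]'| tr '\n' ' '
```

```text
time: 7.37 eef_pos: [0.4141, 0.2476, 0.1164] tcp_rot: [0.741, 0.672, -0.001, -0.001] contact_force: [-0.7, -0.1, 0.8] opening: 0.0 finger_force: 0.0 time: 7.62 eef_pos: [0.415, 0.248, 0.1146] tcp_rot: [0.741, 0.672, -0.0, -0.0] contact_force: [0.1, -1.0, 0.2] opening: 0.002 finger_force: 0.0 time: 7.87 eef_pos: [0.4148, 0.2479, 0.1115] tcp_rot: [0.741, 0.672, -0.0, -0.0] contact_force: [1.0, 0.4, 0.2] opening: -0.001 finger_force: 0.0
```

```bash
python3 -m handwheel '[[[0,0,0,0.002,0],[0,0,0,0.001,0],[0,0,0,0,0]]]' | tr '\n' ' ';  python3 -m handwheel '[[[0,0,0,0.002,0],[0,0,0,0.001,0],[0,0,0,0,0]]]'| tr '\n' ' '; python3 - <<'E'
from h import *
im=viewer.read_camera('side')
cv2.imwrite('pics/c7.png',cv2.resize(im[195:245,260:310],(600,600),interpolation=2))
E
```

```text
time: 8.12 eef_pos: [0.4148, 0.2479, 0.1084] tcp_rot: [0.741, 0.672, -0.0, -0.0] contact_force: [-0.1, 0.8, -0.7] opening: -0.0 finger_force: 0.0 time: 8.37 eef_pos: [0.4147, 0.2479, 0.1054] tcp_rot: [0.741, 0.672, -0.0, -0.0] contact_force: [-1.5, 0.4, 0.5] opening: 0.002 finger_force: 0.0
```

View pics/c7.png

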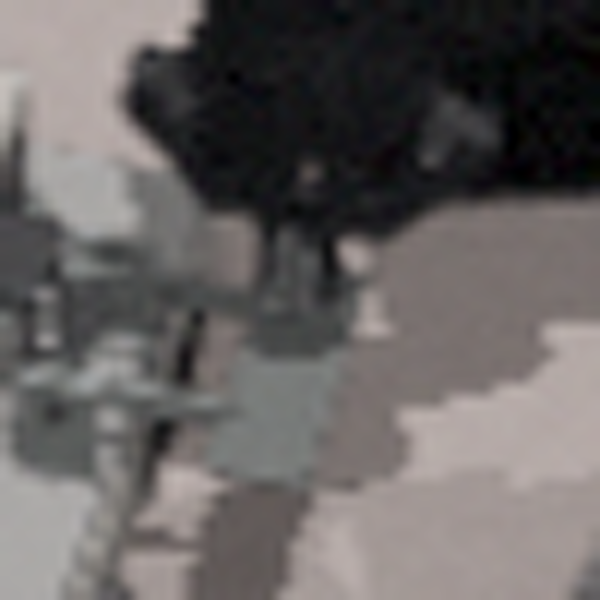

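The shut tip at (284.6,220.4) is drawn over the paddle, yet there is no contact at TCP z 0.105. So the tip is higher than believed, not shifted in y. I will keep probing.

```bash
for k in 1; do python3 -m handwheel '[[[0,0,0,0.002,0],[0,0,0,0.002,0],[0,0,0,0,0]]]' | tr '\n' ' ';  done; python3 -m handwheel '[[[0,0,0,0.002,0],[0,0,0,0.002,0],[0,0,0,0,0]]]'| tr '\n' ' ';python3 -m handwheel '[[[0,0,0,0.002,0],[0,0,0,0,0]]]'| tr '\n' ' '
```

```text
time: 8.67 eef_pos: [0.4146, 0.2479, 0.1012] tcp_rot: [0.741, 0.672, -0.0, -0.0] contact_force: [0.6, 1.0, -1.3] opening: 0.003 finger_force: 0.0 time: 8.92 eef_pos: [0.4146, 0.2478, 0.0972] tcp_rot: [0.741, 0.672, -0.0, -0.0] contact_force: [-0.7, -0.5, 0.4] opening: 0.002 finger_force: 0.0 time: 9.08 eef_pos: [0.4148, 0.2479, 0.0953] tcp_rot: [0.741, 0.672, -0.0, -0.0] contact_force: [-0.1, 0.9, -0.1] opening: 0.001 finger_force: 0.0
```

```bash
for k in 1; do python3 -m handwheel '[[[0,0,0,0.002,0],[0,0,0,0.002,0],[0,0,0,0,0]]]' | tr '\n' ' ';  done; python3 -m handwheel '[[[0,0,0,0.002,0],[0,0,0,0.002,0],[0,0,0,0,0]]]'| tr '\n' ' '; python3 - <<'E'
from h import *
a=viewer.read_camera('side');cv2.imwrite('pics/z.png',a)
print(a[212:230,275:295].max(2))
E
```

```text
time: 9.33 eef_pos: [0.4146, 0.2479, 0.0912] tcp_rot: [0.741, 0.672, -0.0, -0.0] contact_force: [-0.6, 0.4, -0.7] opening: -0.001 finger_force: 0.0 time: 9.58 eef_pos: [0.4146, 0.2478, 0.0872] tcp_rot: [0.741, 0.672, -0.0, -0.0] contact_force: [-0.5, -0.5, -0.6] opening: -0.002 finger_force: 0.0 [[ 30  26  23  19  23  28  17  23  25  35  62  52  28  27  61  59  39  25
   26  21]
 [ 58  30  27  29  20  21  19  22  22  35  46  34  33  25  35  31  22  24
   24  27]
 [ 96  57  31  33  25  16  19  14  28  35  34  33  27  30  25  34  36  29
   23  24]
 [106  86  60  41  44  36  22  23  20  29  28  29  21  29  29  32  30  27
   25  38]
 [106 107 104  96 101  85  44  27  28  26  23  23  19  28  28  26  30  26
   33  70]
 [ 98 100 103 113 119 121  83  27  41  41  36  28  27  38  39  33  36  48
   75 110]
 [ 79  81  93 103 114 107  67  45  82  88  68  35  27  59  71  60  73 109
  123 122]
 [ 74  77  81  79  77  71  50  62  72  73  79  55  26  61  87 102 116 123
  123 122]
 [ 77  72  77  77  77  71  48  62  71  75  78  53  25  69  93 112 122 122
  121 119]
 [ 88  43  91  99  93  77  50  66  71  71  77  56  38  63 103 129 127 123
  122 123]
 [ 73  60 106 119 124  98  66  70  64  71  73  51  53  69 136 173 153 124
  124 121]
 [ 51  62 110 123 114  88  72  87  72  82  80  58  71  76 151 175 149 124
  126 126]
 [ 26  80 115 121 117  94  84  73  67  76  81  73 107 107 114 124 126 124
  124 124]
 [ 27 102 123 122 117 120 123 103  81  78  77  82 112 123 123 124 124 123
  120 124]
 [ 38 100 121 111 115 123 123 123 123 107 109 120 128 114 117 124 122 123
  123 122]
 [ 86 101 117 116 117 122 126 122 122 123 121 124 117 119 123 122 122 123
  122 125]
 [112 127 133 119 115 122 123 122 124 123 122 125 113 116 120 124 122 123
  125 123]
 [ 91  89  87  95 102 115 123 123 122 123 123 128 119 119 122 121 120 122
  124 130]]
```

```bash
for k in 1; do python3 -m handwheel '[[[0,0,0,0.002,0],[0,0,0,0.001,0],[0,0,0,0,0]]]' | tr '\n' ' ';  done; python3 -m handwheel '[[[0,0,0,0.002,0],[0,0,0,0.001,0],[0,0,0,0,0]]]'| tr '\n' ' '; python3 - <<'E'
from h import *
a=viewer.read_camera('side');cv2.imwrite('pics/z2.png',a)
print(get_state()['contact_force'])
print(a[217:232,275:295].max(2))
E
```

```text
time: 9.88 eef_pos: [0.4148, 0.2479, 0.0844] tcp_rot: [0.741, 0.672, -0.0, -0.0] contact_force: [-0.3, -0.5, -0.9] opening: 0.002 finger_force: 0.0 time: 10.13 eef_pos: [0.4148, 0.2479, 0.0814] tcp_rot: [0.741, 0.672, -0.0, -0.0] contact_force: [-0.2, 0.3, 0.2] opening: -0.005 finger_force: 0.0 [ 0.653658    0.29839751 -0.122893  ]
[[ 99  98  93  82  94  77  35  17  30  27  24  22  24  26  25  31  28  29
   35  70]
 [ 80  79  95 103 112  95  51  30  44  42  31  31  27  35  36  40  38  45
   77 108]
 [ 72  79  81  82  78  71  48  55  84  87  63  37  26  59  74  71  78 110
  123 124]
 [ 77  72  76  76  76  71  50  64  67  74  77  51  26  71  93 111 121 121
  122 120]
 [ 87  46  92  99  88  76  53  67  69  71  77  48  26  61 103 129 128 121
  123 121]
 [ 73  59 105 122 122  93  48  68  65  70  67  41  36  61 138 173 152 124
  123 124]
 [ 49  62 106 121 112  87  57  82  72  85  80  44  60  75 149 177 150 125
  124 124]
 [ 26  79 114 118 116  95  84  89  70  83  79  56 104 110 117 124 125 121
  123 122]
 [ 26 103 121 120 118 121 123 100  71  75  85  82 113 117 120 126 126 123
  121 123]
 [ 36 100 123 114 115 123 123 125 124 102 109 123 127 116 117 122 122 120
  122 120]
 [ 88 100 118 118 117 122 123 122 123 124 123 124 118 119 122 121 121 121
  125 124]
 [114 129 133 120 114 120 124 122 122 124 121 124 113 115 122 122 121 122
  121 123]
 [ 90  87  86  96 102 117 124 122 123 121 120 128 120 118 121 124 122 122
  122 131]
 [ 96 103  98 115 124 125 124 123 122 123 122 118 120 122 120 123 128 133
  135 165]
 [115 122 118 120 123 123 124 125 124 122 125 109 112 122 126 123 157 174
  175 175]]
```

```bash
python3 -m handwheel '[[[0,0,0,0.002,0],[0,0,0,0.001,0],[0,0,0,0,0]]]' | tr '\n' ' '; python3 -m handwheel '[[[0,0,0,0.002,0],[0,0,0,0.001,0],[0,0,0,0,0]]]'| tr '\n' ' '; python3 - <<'E'
from h import *
a=viewer.read_camera('side');b=cv2.imread('pics/z2.png')
t=viewer.read_camera('top')
print(np.abs(a.astype(int)-b).max(2)[210:245,265:300].max(), a[222:230,278:292].max(2))
o=np.hstack([cv2.resize(a[190:250,255:315],(400,400),interpolation=2),cv2.resize(t[195:255,170:230],(400,400),interpolation=2)])
cv2.imwrite('pics/c8.png',o)
E
```

```text
time: 10.43 eef_pos: [0.4147, 0.2479, 0.0784] tcp_rot: [0.741, 0.672, -0.0, -0.0] contact_force: [-0.7, 0.0, 0.1] opening: 0.001 finger_force: 0.0 time: 10.68 eef_pos: [0.4147, 0.2479, 0.0754] tcp_rot: [0.741, 0.672, -0.0, -0.0] contact_force: [0.4, -0.4, -0.5] opening: 0.001 finger_force: 0.0 67 [[123 122  97  49  66  66  71  68  42  35  61 139 148 129]
 [123 112  77  38  77  74  82  73  39  54  73 154 178 152]
 [121 116  91  60  80  72  82  75  40  61  93 159 153 125]
 [122 118 122 103  92  71  80  78  61 109 117 120 125 123]
 [113 115 123 124 102  69  82  87 107 126 116 115 122 125]
 [118 119 122 124 124 123 124 125 124 120 118 122 123 122]
 [120 115 122 122 124 123 122 121 126 112 116 121 122 122]
 [ 98  99 115 124 123 124 123 123 126 120 118 123 124 122]]
```

```bash
python3 -m handwheel '[[[0,0,0,0.002,0],[0,0,0,0,0]]]' | tr '\n' ' '; python3 -m handwheel '[[[0,0,0,0.002,0],[0,0,0,0,0]]]'| tr '\n' ' ';  python3 -m handwheel '[[[0,0,0,0.002,0],[0,0,0,0,0]]]'| tr '\n' ' '; python3 - <<'E'
from h import *
a=viewer.read_camera('side');st=get_state();print(st['qpos'],st['contact_force'])
print(a[218:234,275:295].max(2))
E
```

```text
time: 10.95 eef_pos: [0.4154, 0.2481, 0.0743] tcp_rot: [0.741, 0.672, 0.0, 0.0] contact_force: [-0.8, 0.5, 2.4] opening: -0.003 finger_force: 1.5 time: 11.12 eef_pos: [0.4154, 0.2481, 0.0741] tcp_rot: [0.741, 0.672, -0.0, 0.0] contact_force: [-5.5, -2.0, 13.9] opening: 0.004 finger_force: 6.5 time: 11.28 eef_pos: [0.4155, 0.2481, 0.074] tcp_rot: [0.741, 0.672, -0.001, -0.0] contact_force: [-9.8, -5.2, 22.8] opening: -0.001 finger_force: 11.3 [ 3.28660140e-01 -9.89924865e-04  2.13154155e+00 -6.22984209e-04
  1.01245268e+00  4.26516950e-01] [-9.00151763 -3.94365651 22.74069682]
[[ 79  75  55  52  55  41  26  18  23  17  25  25  22  27  29  29  24  29
   30  71]
 [ 73  82  79  77  76  62  40  33  36  31  28  22  25  32  33  32  34  47
   74 109]
 [ 80  70  75  76  75  64  37  63  66  54  41  27  34  62  66  55  76 108
  122 120]
 [ 86  42  93 102  91  71  40  76  72  88  81  42  33  74 106 121 124 122
  123 121]
 [ 71  62 107 122 122  89  41  81  73  81  75  30  44  63 139 146 127 123
  122 122]
 [ 54  65 107 123 112  75  47  83  70  77  74  37  52  72 156 178 151 122
  124 122]
 [ 27  81 113 120 114  82  51  83  72  81  78  45  64  96 158 153 123 123
  124 125]
 [ 28 101 123 121 117  99  79  91  70  79  74  52 108 119 120 125 124 123
  125 123]
 [ 35 100 121 114 115 123 124 109  78  89  91 107 127 119 117 121 124 121
  122 121]
 [ 81 102 118 117 118 122 122 123 122 125 124 124 118 119 123 123 123 122
  120 124]
 [119 132 133 120 116 122 123 123 124 125 124 124 114 116 122 123 122 123
  121 122]
 [ 93  88  88 100 102 118 127 124 123 121 124 125 119 119 124 119 122 124
  123 124]
 [ 97 105  98 113 124 123 123 122 125 120 124 117 122 125 123 125 120 129
  133 137]
 [115 122 119 119 124 124 124 126 123 121 124 111 113 124 124 125 122 158
  175 180]
 [123 115 118 126 126 122 124 122 125 120 124 115 116 124 124 125 122 124
  126 165]
 [124 119 123 124 123 122 125 124 124 120 124 123 124 124 125 124 123 122
  122 163]]
```

Contact came at TCP z 0.074, so the real fingertips sit about 39 mm above the reported TCP. That also explains the image offset. y and x match the window centre, so I back off, open, and straddle the paddle.

```bash
python3 -m handwheel '[[[0,0,0,-0.03,0],[0.06,0,0,-0.02,0],[0.06,0,0,0,0],[0.06,0,0,0,0],[0.06,0,0,0,0],[0.06,0,0,0,0],[0.06,0,0,0,0],[0.06,0,0,0,0]]]' 40| tr '\n' ' '; python3 -m handwheel '[[[0.06,0,0,0.025,0],[0.06,0,0,0.015,0],[0.06,0,0,0.005,0],[0.06,0,0,0.005,0],[0.06,0,0,0,0]]]'| tr '\n' ' ';  python3 -m handwheel '[[[0.06,0,0,0.005,0],[0.06,0,0,0.005,0],[0.06,0,0,0,0]]]'| tr '\n' ' '
```

```text
time: 12.0 eef_pos: [0.4142, 0.2477, 0.1185] tcp_rot: [0.741, 0.672, -0.001, -0.0] contact_force: [0.2, 0.1, 0.3] opening: 0.706 finger_force: 0.0 time: 12.42 eef_pos: [0.4144, 0.2477, 0.0688] tcp_rot: [0.741, 0.672, -0.001, -0.0] contact_force: [-0.2, -0.1, -0.6] opening: 0.702 finger_force: 0.0 time: 12.67 eef_pos: [0.4147, 0.2479, 0.0593] tcp_rot: [0.741, 0.672, -0.0, -0.0] contact_force: [-0.2, 0.2, -0.1] opening: 0.707 finger_force: 0.0
```

```bash
python3 -m handwheel '[[[0.06,0,0,0.005,0],[0.06,0,0,0.005,0],[0.06,0,0,0,0]]]'| tr '\n' ' ';  python3 -m handwheel '[[[0.03,0,0,0,0],[0.03,0,0,0,0],[0.03,0,0,0,0],[0.03,0,0,0,0],[0.03,0,0,0,0],[0.03,0,0,0,0]]]' 40| tr '\n' ' '; python3 - <<'E'
from h import *
a=viewer.read_camera('side');cv2.imwrite('pics/g.png',a)
print(a[214:236:1,272:297].max(2))
E
```

```text
time: 12.92 eef_pos: [0.4142, 0.2477, 0.0487] tcp_rot: [0.741, 0.672, -0.001, -0.0] contact_force: [-0.1, 0.2, -0.8] opening: 0.703 finger_force: 0.0 time: 13.42 eef_pos: [0.416, 0.2479, 0.0501] tcp_rot: [0.741, 0.671, 0.001, 0.001] contact_force: [4.7, -2.3, -1.9] opening: 0.41 finger_force: 40.2 [[ 35  26  53  88  92  56  24  23  23  22  22  26  18  17  22  21  22  25
   24  31  27  35  52  55  55]
 [ 32  23  20  61  97  85  47  21  28  20  30  26  26  19  19  25  27  25
   24  29  30  67 110  91  53]
 [ 31  25  23  49  96  96  52  25  24  22  24  24  25  21  25  30  22  17
   27  34  65 108 124  92  57]
 [ 28  31  37  31  49  48  29  25  26  34  34  28  30  29  20  29  21  28
   25  57 106 123 122  92  61]
 [ 28  31  35  31  30  21  28  24  57  82  64  54  45  38  28  28  27  29
   27  57 107 124 107  67  29]
 [ 31  31  23  28  23  27  31  26  57  78  77  73  73  71  63  36  36  25
   35  25  95 117  86  33  30]
 [ 45  32  33  29  27  20  26  28  49  74  74  75  74  71  67  47  31  30
   28  27  51  70  50  27  16]
 [ 71  50  51  44  28  28  33  19  57  69  71  74  75  72  70  56 
[... 809 characters left out ...]
14 122 124 125 126 121 127  99  80  64
   50 103 125 124 124 122 124]
 [ 70  25  52  96 103  95 115 124 125 124 123 124 124 120 119 103  94  81
   91 114 123 123 123 124 123]
 [ 53  30  82 115 122 117 121 122 124 123 127 124 124 124 110 108 112 117
  124 124 123 130 135 138 137]
 [ 57  37 101 124 115 115 125 124 124 123 127 123 124 125 115 117 122 123
  125 123 131 165 178 181 184]
 [ 61  66 110 124 119 121 123 122 122 125 124 125 120 127 123 122 125 127
  125 124 158 149 120 161 180]
 [ 65 103 122 124 116 101  98 110 118 122 126 124 120 106 112 123 121 125
  122 122 107  99 101 144 164]
 [ 82 111 120 122 120 121 123 121 105  92  88  87 106 101  96 100  99 101
   98  96  98  99  99 143 166]]
```

Gripped: the opening of 35 mm matches the paddle depth, at 40 N. Now I swing it up along the arc.

```bash
python3 -m handwheel '[[[0.02,0,0.0004,-0.0072,0],[0.02,0,0.001,-0.0071,0],[0.02,0,0,0,0]]]' 50| tr '\n' ' ';  python3 -m handwheel '[[[0.02,0,0.0018,-0.007,0],[0.02,0,0.0025,-0.0067,0],[0.02,0,0,0,0]]]'| tr '\n' ' '; python3 - <<'E'
from h import *
for n in ('side',):
    viewer.read_camera(n); print([(round(d['confidence'],2),np.round(np.array(d['xy'])*[512,384],1)) for d in viewer.pinpoint(n,'lever_tip')])
E
```

```text
time: 13.72 eef_pos: [0.4165, 0.2478, 0.0625] tcp_rot: [0.741, 0.671, 0.001, -0.0] contact_force: [9.4, 2.0, -12.5] opening: 0.406 finger_force: 51.7 time: 13.97 eef_pos: [0.4184, 0.2474, 0.0754] tcp_rot: [0.741, 0.671, -0.002, -0.002] contact_force: [3.2, 2.8, -9.5] opening: 0.395 finger_force: 50.7 [(0.51, array([287.6, 220.5]))]
```

```bash
python3 -m handwheel '[[[0.01,0,0.0031,-0.0065,0],[0.01,0,0.0038,-0.0062,0],[0.01,0,0,0,0]]]' | tr '\n' ' ';  python3 -m handwheel '[[[0.01,0,0.0043,-0.0057,0],[0.01,0,0.0049,-0.0052,0],[0.01,0,0,0,0]]]'| tr '\n' ' '
```

```text
time: 14.32 eef_pos: [0.4222, 0.2468, 0.0889] tcp_rot: [0.741, 0.671, -0.005, -0.004] contact_force: [-7.2, 2.5, -3.2] opening: 0.381 finger_force: 49.9 time: 14.57 eef_pos: [0.427, 0.2462, 0.1] tcp_rot: [0.741, 0.671, -0.01, -0.008] contact_force: [-19.2, 2.2, 6.3] opening: 0.358 finger_force: 49.5
```

```bash
python3 -m handwheel '[[[0.01,0,0.003,-0.006,0],[0.01,0,0.003,-0.006,0],[0.01,0,0,0,0]]]' | tr '\n' ' ';  python3 -m handwheel '[[[0.01,0,0.005,-0.004,0],[0.01,0,0.005,-0.004,0],[0.01,0,0,0,0]]]'| tr '\n' ' '
```

```text
time: 14.82 eef_pos: [0.4394, 0.245, 0.1205] tcp_rot: [0.74, 0.673, -0.006, -0.002] contact_force: [-23.9, -9.1, 41.3] opening: 0.231 finger_force: 45.9 time: 15.07 eef_pos: [0.4619, 0.2438, 0.1342] tcp_rot: [0.74, 0.673, 0.008, 0.009] contact_force: [1.1, -10.6, 29.4] opening: 0.126 finger_force: 38.7
```

The opening of 11 mm means the lever is nearly upright, past centre. I open the fingers and rise clear.

```bash
python3 -m handwheel '[[[0.05,0,0,-0.005,0],[0.05,0,0,-0.005,0],[0.05,0,0,0,0],[0.05,0,0,0,0]]]' | tr '\n' ' ';  python3 -m handwheel '[[[0.05,0,0,-0.03,0],[0.05,0,0,-0.03,0],[0.05,0,0,-0.03,0],[0.05,0,0,-0.03,0],[0.05,0,0,-0.02,0],[0.05,0,0,0,0],[0.05,0,0,0,0]]]'| tr '\n' ' '; python3 - <<'E'
from h import *
for n in ('side','top'):
    a=viewer.read_camera(n);cv2.imwrite(f'pics/L{n}.png',a)
    for t in('lever_tip','hook_end','box_grip','pivot'): print(n,t,[(round(d['confidence'],2),np.round(np.array(d['xy'])*[512,384],1)) for d in viewer.pinpoint(n,t)])
    c=[.580,.229,-.096]
    for nm,L in(('open',(-.079,0,.1985)),('shut',(-.185,0,.11)),('grip',(0,0,.189))): print(nm,proj(n,W(c,L))[0].round(1))
E
```

```text
time: 15.4 eef_pos: [0.4549, 0.2445, 0.1335] tcp_rot: [0.741, 0.672, 0.003, 0.002] contact_force: [5.5, -0.8, 6.3] opening: 0.585 finger_force: 3.2 time: 15.98 eef_pos: [0.4516, 0.2445, 0.2708] tcp_rot: [0.741, 0.672, -0.001, -0.001] contact_force: [-0.6, -0.2, 0.5] opening: 0.585 finger_force: 0.0 side lever_tip [(0.76, array([262.3, 204.1])), (0.34, array([265.5, 224.5]))]
side hook_end [(0.53, array([269.5, 217.2])), (0.19, array([246.8, 234.6]))]
side box_grip [(0.96, array([301.4, 181.8])), (0.86, array([255.4, 308.6])), (0.76, array([323. , 248.2])), (0.67, array([243.2, 200.7]))]
side pivot [(0.62, array([264.9, 221.5]))]
open [263.7 205.2]
shut [288.5 225.3]
grip [244.7 203.5]
top lever_tip [(0.65, array([208. , 188.3])), (0.42, array([199.9, 207.8]))]
top hook_end [(0.52, array([322.8, 179.7])), (0.41, array([200.7, 213.6]))]
top box_grip [(0.85, array([ 57.3, 230.1])), (0.75, array([285.5, 246.7])), (0.7, array([154. , 291.8])), (0.65, array([204. , 180.9]))]
top pivot [(0.96, array([203.2, 216.6]))]
open [201.  206.1]
shut [201.9 243.4]
grip [203.2 181.7]
```

The lever is open: its tip shows at side (262,204), against an expected (263.7,205.2) for the open stop, and the hook is drawn back to (269,217). Next comes the handle: turn 90° and move over it.

```bash
python3 -m handwheel '[[[0.06,0,0,0,-7],[0.06,0,0,0,-7],[0.06,0,0,0,-7],[0.06,0,0,0,-7],[0.06,0,0,0,-7],[0.06,0,0,0,-7],[0.06,0,0,0,-7],[0.06,0,0,0,-7],[0.06,0,0,0,-7],[0.06,0,0,0,-7],[0.06,0,0,0,-7],[0.06,0,0,0,-7]]]' | tr '\n' ' ';  python3 -m handwheel '[[[0.06,0,0,0,-6],[0.06,-0.032,-0.0015,0,0],[0.06,-0.032,-0.0015,0,0],[0.06,-0.032,-0.0015,0,0],[0.06,-0.033,-0.0015,0,0],[0.06,0,0,0.03,0],[0.06,0,0,0.03,0],[0.06,0,0,0,0],[0.06,0,0,0,0]]]'| tr '\n' ' '; python3 - <<'E'
from h import *
st=get_state();t=st['eef_pos'];M=R.from_quat(st['tcp_rot']).as_matrix();print(t,M.round(3).tolist(),st['qpos'].round(2))
for n in('side','top'):
    a=viewer.read_camera(n);cv2.imwrite(f'pics/H{n}.png',a)
    print(n,'tips pred',[proj(n,t+[0,0,.047]+M@np.array([0,s*.036,0])).round(1).tolist() for s in(1,-1)])
    c=[.580,.226,-.08]
    print('handle ends',proj(n,W(c,[(-.045,0,.195),(.045,0,.195)])).round(1).tolist())
    print([(round(d['confidence'],2),np.round(np.array(d['xy'])*[512,384],1)) for d in viewer.pinpoint(n,'box_grip')])
a=cv2.imread('pics/Hside.png')
cv2.imwrite('pics/c9.png',cv2.resize(a[150:235,205:305],(800,600*85*4//300//4*1 if 0 else 600),interpolation=2))
E
```

```text
time: 17.48 eef_pos: [0.4526, 0.2442, 0.2713] tcp_rot: [0.098, 0.995, 0.0, -0.0] contact_force: [0.1, -0.1, -0.6] opening: 0.702 finger_force: 0.0 time: 18.23 eef_pos: [0.579, 0.2252, 0.2089] tcp_rot: [0.049, 0.999, -0.001, -0.003] contact_force: [0.7, 0.6, 0.9] opening: 0.7 finger_force: 0.0 [0.57897368 0.22524298 0.20892464] [[-0.995, 0.098, -0.005], [0.098, 0.995, -0.001], [0.005, -0.002, -1.0]] [ 0.21  0.16  1.69  0.    1.29 -1.26]
side tips pred [[242.5, 196.6], [247.3, 184.8]]
handle ends [[255.7, 203.7], [234.1, 200.1]]
[(0.85, array([245.7, 203.7])), (0.74, array([303.5, 182.2])), (0.6, array([322., 251.])), (0.32, array([262.1, 206. ]))]
top tips pred [[189.7, 176.1], [214.0, 177.2]]
handle ends [[203.1, 195.4], [204.8, 167.2]]
[(0.89, array([290.5, 246.1])), (0.87, array([ 57.7, 231.9])), (0.72, array([154.2, 294.9]))]
```

View pics/c9.png

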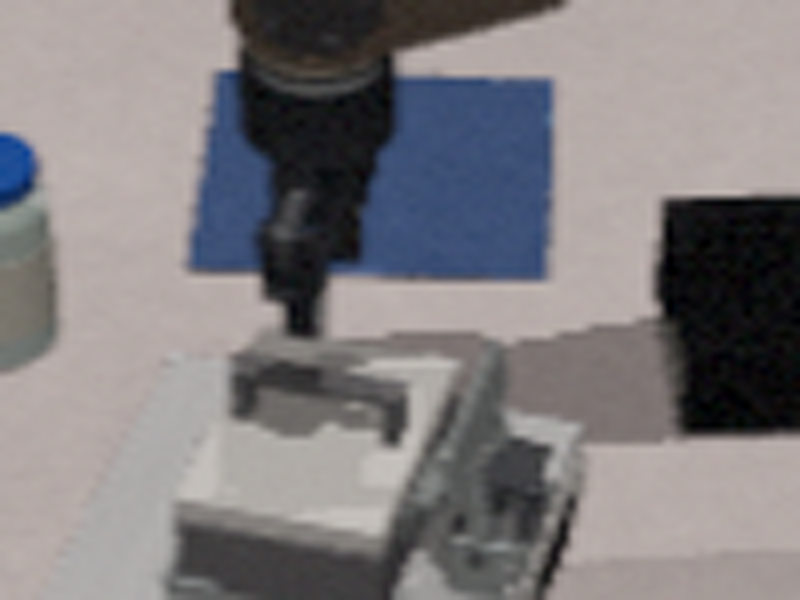

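The lever stands upright at crop (485,400). The near fingertip is at (242.5,197.5), exactly as predicted with the 39 mm correction, and the handle is centred at (245,203.5) below it. I descend and grip.

```bash
python3 -m handwheel '[[[0.06,0,0,0.03,0],[0.06,0,0,0.03,0],[0.06,0,0,0.012,0],[0.06,0,0,0.008,0],[0.06,0,0,0,0],[0.06,0,0,0,0]]]' | tr '\n' ' ';  python3 -m handwheel '[[[0.012,0,0,0,0],[0.012,0,0,0,0],[0.012,0,0,0,0],[0.012,0,0,0,0],[0.012,0,0,0,0],[0.012,0,0,0,0],[0.012,0,0,0,0],[0.012,0,0,0,0]]]' 40| tr '\n' ' '
```

```text
time: 18.93 eef_pos: [0.5812, 0.2259, 0.1328] tcp_rot: [0.049, 0.999, 0.0, 0.001] contact_force: [0.4, -0.7, 0.4] opening: 0.705 finger_force: 0.0 time: 19.6 eef_pos: [0.5811, 0.2266, 0.1325] tcp_rot: [0.049, 0.999, 0.001, 0.001] contact_force: [0.2, 6.4, 4.3] opening: 0.176 finger_force: 44.4
```

```bash
python3 -m handwheel '[[[0.0,0,0,0,0],[0.0,0,0,0,0],[0,0,0,-0.004,0],[0,0,0,-0.006,0],[0,0,0,-0.008,0],[0,0,0,-0.008,0],[0,0,0,0,0],[0,0,0,0,0]]]' 90 | tr '\n' ' ';  python3 - <<'E'
from h import *
st=get_state();print(st['finger_force'],st['wrist_torque'],st['contact_force'])
E
```

```text
time: 20.27 eef_pos: [0.5806, 0.2251, 0.158] tcp_rot: [0.049, 0.999, -0.0, 0.0] contact_force: [0.1, 0.5, -5.0] opening: 0.17 finger_force: 88.0 87.99093246459961 [ 0.02743178 -0.00771955  0.0006069 ] [ 0.1269368   0.54432427 -5.02649644]
```

```bash
python3 -m handwheel '[[[0,-0.01,0,0,0],[0,-0.01,0,0,0],[0,0,0,-0.008,0],[0,0,0,-0.014,0],[0,0,0,-0.01,0],[0,0,0,0,0]]]' | tr '\n' ' '; python3 -m handwheel '[[[0,-0.0035,-0.008,0,0],[0,-0.0035,-0.016,0,0],[0,-0.0035,-0.024,0,0],[0,-0.0035,-0.03,0,0],[0,-0.0035,-0.03,0,0],[0,-0.0035,-0.03,0,0],[0,-0.0035,-0.03,0,0],[0,-0.0035,-0.03,0,0],[0,-0.0035,-0.03,0,0],[0,-0.0035,-0.03,0,0],[0,-0.0035,-0.03,0,0]]]' | tr '\n' ' ';python3 -m handwheel '[[[0,-0.0035,-0.03,0,0],[0,-0.0035,-0.03,0,0],[0,-0.0035,-0.024,0,0],[0,-0.0035,-0.018,0,0],[0,-0.0035,-0.01,0,0],[0,0,0,0,0],[0,0,0,0,0]]]' | tr '\n' ' '
```

```text
time: 20.77 eef_pos: [0.6026, 0.2242, 0.1941] tcp_rot: [0.049, 0.999, 0.001, 0.004] contact_force: [0.9, -0.6, -3.2] opening: 0.168 finger_force: 88.1 time: 21.68 eef_pos: [0.6095, -0.0686, 0.1889] tcp_rot: [0.049, 0.999, -0.0, -0.0] contact_force: [0.1, 0.1, -4.7] opening: 0.167 finger_force: 88.0 time: 22.27 eef_pos: [0.6164, -0.1796, 0.1889] tcp_rot: [0.049, 0.999, 0.001, -0.0] contact_force: [-0.7, 0.5, -4.5] opening: 0.168 finger_force: 88.0
```

```bash
python3 -m handwheel '[[[0,0,0,0.015,0],[0,0,0,0.025,0],[0,0,0,0.025,0],[0,0,0,0.025,0],[0,0,0,0.015,0],[0,0,0,0.008,0],[0,0,0,0.004,0],[0,0,0,0,0],[0,0,0,0,0]]]' | tr '\n' ' '; python3 - <<'E'
from h import *
for n in('side','top'):
    viewer.read_camera(n)
    for t,z in(('sample_box',.015),('pad',0)): print(n,t,[(round(d['confidence'],2),onz(n,*(np.array(d['xy'])*[512,384]),z).round(3)) for d in viewer.pinpoint(n,t)])
E
```

```text
time: 23.02 eef_pos: [0.6178, -0.1797, 0.0738] tcp_rot: [0.049, 0.999, -0.0, 0.001] contact_force: [0.8, -0.2, -4.3] opening: 0.166 finger_force: 87.9 side sample_box [(0.92, array([0.232, 0.404, 0.015])), (0.89, array([ 0.371, -0.018,  0.015])), (0.83, array([0.453, 0.713, 0.015])), (0.62, array([ 0.608, -0.169,  0.015])), (0.5, array([0.601, 0.464, 0.015]))]
side pad [(0.58, array([ 0.624, -0.204,  0.   ]))]
top sample_box [(0.98, array([ 0.36 , -0.021,  0.015])), (0.85, array([0.455, 0.688, 0.015])), (0.81, array([ 0.61 , -0.182,  0.015])), (0.66, array([0.244, 0.389, 0.015]))]
top pad []
```

Well centred on the pad. I lower slowly to contact.

```bash
python3 -m handwheel '[[[0,0,0,0.003,0],[0,0,0,0.003,0],[0,0,0,0.002,0],[0,0,0,0.001,0],[0,0,0,0,0]]]' | tr '\n' ' '; python3 -m handwheel '[[[0,0,0,0.0015,0],[0,0,0,0.0015,0],[0,0,0,0,0],[0,0,0,0,0]]]' | tr '\n' ' '
```

```text
time: 23.73 eef_pos: [0.6163, -0.1797, 0.0626] tcp_rot: [0.049, 0.999, 0.0, -0.001] contact_force: [-0.6, 0.6, -5.1] opening: 0.165 finger_force: 88.0 time: 24.07 eef_pos: [0.6172, -0.1797, 0.0616] tcp_rot: [0.049, 0.999, 0.0, 0.0] contact_force: [-3.1, 3.3, 2.8] opening: 0.17 finger_force: 89.0
```

Contact (force rose from −5 to +2.8 N). I release slowly and retreat upward.

```bash
python3 -m handwheel '[[[0.02,0,0,0,0],[0.03,0,0,0,0],[0.05,0,0,0,0],[0.06,0,0,0,0],[0.06,0,0,0,0],[0.06,0,0,0,0]]]' 20 | tr '\n' ' '; python3 -m handwheel '[[[0.06,0,0,-0.01,0],[0.06,0,0,-0.02,0],[0.06,0,0,-0.03,0],[0.06,0,0,-0.035,0],[0.06,0,0,-0.035,0],[0.06,0,0,-0.035,0],[0.06,0,0,0,0],[0.06,0,0,0,0]]]' | tr '\n' ' '; python3 - <<'E'
from h import *
for n in('side','top'):
    cv2.imwrite(f'pics/F{n}.png',viewer.read_camera(n))
    for t,z in(('sample_box',.004),('box_grip',.118),('lever_tip',.1985),('reagent_bottle',0),('tip_box',0),('slide_boxes',0)): print(n,t,[(round(d['confidence'],2),onz(n,*(np.array(d['xy'])*[512,384]),z).round(3)) for d in viewer.pinpoint(n,t)])
E
```

```text
time: 24.57 eef_pos: [0.617, -0.1801, 0.0604] tcp_rot: [0.049, 0.999, -0.0, 0.0] contact_force: [-0.4, -0.3, -0.6] opening: 0.7 finger_force: 0.0 time: 25.23 eef_pos: [0.6186, -0.1807, 0.2303] tcp_rot: [0.049, 0.999, -0.002, 0.004] contact_force: [0.9, -1.0, -1.6] opening: 0.701 finger_force: 0.0 side sample_box [(0.8, array([ 0.607, -0.157,  0.004])), (0.8, array([0.246, 0.396, 0.004])), (0.69, array([0.461, 0.698, 0.004])), (0.68, array([ 0.374, -0.031,  0.004])), (0.45, array([0.507, 0.146, 0.004]))]
side box_grip [(0.75, array([ 0.381, -0.   ,  0.118])), (0.66, array([0.473, 0.664, 0.118])), (0.64, array([ 0.622, -0.177,  0.118])), (0.63, array([0.244, 0.357, 0.118]))]
side lever_tip [(0.56, array([0.499, 0.236, 0.199]))]
side reagent_bottle [(0.96, array([0.809, 0.018, 0.   ]))]
side tip_box [(0.54, array([ 0.59 , -0.474,  0.   ]))]
side slide_boxes [(0.97, array([0.618, 0.448, 0.   ]))]
top sample_box [(0.74, array([0.242, 0.391, 0.004])), (0.74, array([0.446, 0.683, 0.004])), (0.62, array([ 0.363, -0.034,  0.004])), (0.58, array([ 0.612, -0.18 ,  0.004]))]
top box_grip [(0.84, array([0.461, 0.703, 0.118])), (0.74, array([ 0.37 , -0.02 ,  0.118])), (0.7, array([0.255, 0.403, 0.118])), (0.57, array([ 0.621, -0.175,  0.118]))]
top lever_tip [(0.73, array([0.501, 0.24 , 0.198]))]
top reagent_bottle [(0.68, array([0.82 , 0.019, 0.   ]))]
top tip_box [(0.65, array([ 0.606, -0.468,  0.   ])), (0.43, array([0.5  , 0.253, 0.   ]))]
top slide_boxes [(0.72, array([0.609, 0.469, 0.   ]))]
```

View pics/Fside.png

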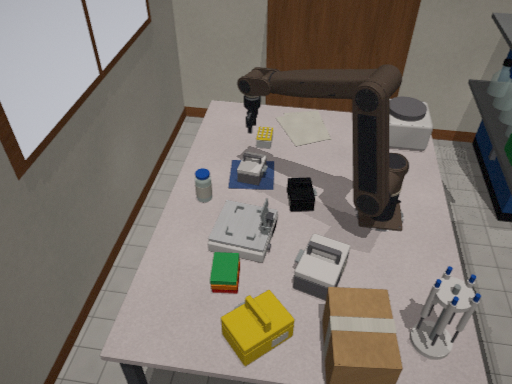

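The box stands upright on the pad at (252,168), the lever is open at (265,212), the bystanders are undisturbed, and the gripper is clear at (250,125).

```bash
python3 -c "
from plant import sign_off; print(sign_off())"
```

```text
the job is handed in; nothing more can be done
None
```

The latch is open, and the sample box was lifted out only after that; it now stands upright and released near the middle of the pad, nothing around it moved, and the job was handed in at about 26 s of the 64 s allowed.

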